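# Take the sprung fuse cap out of the bench supply

### The arm

A 6-joint arm with a two-finger parallel gripper is mounted at the origin on the work surface. World frame = base frame: x ahead of the robot, y to its left, z up, the work surface at z = 0. Lengths are in m, angles in degrees, forces in N, time in s.
With the tool pointing down it reaches from about 0.275 to 0.975 m from the base axis. Payload 8.4 kg.
Tool frame: the origin (TCP) lies at the very end of the fingers, on their centre line; the grasp point (between the pads) lies 19 mm behind it; z points along the fingers, y is the line along which they close (so a half turn about z gives the same grasp; the last joint's range is limited). The gripper opens to 92 mm and grips with 3 to 60 N. Pads are 20 mm wide; open, the fingers measure 128 mm over their backs; the gripper's body (75 mm by 189 mm) begins 69 mm behind the grasp point.
Start: joints at [68.847, 20.225, 93.587, -0, 66.188, -0.138], TCP at [0.224, 0.583, 0.215] pointing down, gripper open.
Joint ranges: [-150.9, 150.9], [-52.94, 120.26], [3.33, 152.33], [-74.26, 254.26], [0, 154.13], [-172.89, 172.89]. Speed limits (degrees/s): [127.2, 127.2, 159.86, 180, 180, 180].

### API

Orientations are given as a 3x3 rotation matrix whose columns are the frame's x, y, z axes.
In Python, from workcell import manip gives the robot as it stands. The module is installed in compiled form; this text tells all that it offers.
- The arm moves only by the shell command python3 -m crank 'ROWS' [FORCE]. ROWS is JSON, a list that holds one entry, the list of rows, each a list of 7 numbers: the turn, a rotation vector about the tool's x, y, z in degrees, then the shift along the tool's x, y, z in m, then the opening in per cent of the stroke, from 0 (shut) to 100 (fully open). In form: [[[wx, wy, wz, x, y, z, gripper], ...]]. A call has 1 to 20 rows; each row shifts and turns the commanded pose from where the row before left it, along the tool's axes as they then stand; what a row does not reach is not made up. A row lasts 1/10 s, in which the tool goes at most 50 mm and 8.59 degrees, less where a joint would pass 70% of its speed; a pose out of reach is approached as far as the arm can. A call is refused whole if a number of a shift passes 0.05 or a number of a turn 8.59, either way. A call with a gripper value outside its range is refused whole. The fingers move at their own pace and stop on an object; FORCE is the grip in N (left out, the last holds). Time passes only in rows, so rows that do not move let the fingers close. It gives the time, the measured TCP pose, the force, the opening and the grip force at its end, in the units of the state.
- manip.observe(): the state, without advancing time (a new reading comes with each control period).
- manip.capture(name): name is "scene" or "side" or "wrist"; returns a dict with "pixels" (420x560x3 uint8, red, green, blue), "camera_matrix" (3x3 intrinsics, pixels), "R" (3x3) and "t" (3): a world point X has camera coordinates R X + t; the wrist camera has in their place "T_tool_cam" (4x4, takes a point from camera to tool coordinates, whose origin is the TCP and whose axes are the flange's). Camera axes: x right, y down, z forward; pixel columns grow to the right and rows downward; lengths in m; the calibration is good to about 2 mm. The wrist camera is an equidistant fisheye: a pixel r from the principal point sees the ray r / f radians off the axis. A picture is of the moment at which its call begins: read the wrist's pose just before it. There is no depth.
- manip.job_done(): hands the job in; it is judged then, once.
The state is a dict: "t": time; "joints": joint angles; "qd": joint speeds; "joint_torque": joint torques, N m; "tcp_pos": TCP position; "orientation": TCP orientation; "force": force on the tool from outside, world axes, zero at the start; "moment": the same for the moment, N m; "grip_width": finger opening in m; "gripper_force": force on a finger pad.
Only numpy, scipy, OpenCV 4.12 (cv2) and the standard library are available. Lean on these libraries where they do the work, as an engineer would, in place of code of your own. Each camera call takes 0.05 s, during which the arm holds its last target. There are 200 camera calls.

### The job

Take the large fuse cap out of the grey bench supply: press it gently down against its spring until it clears the catch, twist it anticlockwise (seen from above) until it is free, and lift it out. Then set it gently, upright and fully home, in the large hole of the wooden rack and let go. Never force the cap or jam it hard against the bottom, and leave the other things on the bench where they are.

Things in the scene. Friction and masses are not known exactly. Their poses are not given: they have to be found in the camera images.
- cap: The black fuse cap, loose, about 70 g, locked in the holder at the start. Origin: centre of the underside of its round flange (46 mm diameter, 5 mm thick), z up. x runs along its grip bar and its lugs, y across the bar. Half a turn about z gives the same shape.
- cap_grip (a point): Centre of the cap's straight upright grip bar on top of the flange, 18 mm above the cap's origin. The bar is 36 mm long (cap x), 14 mm thick (cap y) and 26 mm high, from 5 to 31 mm above the cap's origin. Pinch it from above across its 14 mm. A thin white line runs along its top.
- cap_lugs (a point): Middle of the cap's two steel lugs, 24.5 mm below the cap's origin, on a stem of 19 mm diameter that reaches 30 mm below it. The lugs point along cap +x and -x, 31 mm over their ends, 6 mm wide, 5 mm high. Hidden in the holder at the start.
- fuse_end (a point): Lower end of the fuse (11 mm diameter) under the stem: the cap's lowest point, 41 mm below its origin.
- unit: The grey bench supply, a fixed box 140 mm (x) by 170 mm (y) by 60 mm high with a round bayonet fuse holder on top. Origin: on the table, under the holder's axis; z up; the box spans x -70 to 70, y -100 to 70 mm. Locked, the cap's x axis lies along the unit's x axis, either way round, within 4 degrees; it is free 68 degrees anticlockwise of that, and a stop ends the turn 6 degrees later.
- holder_rim (a point): Centre of the top rim of the holder's aluminium collar (48 mm diameter, 12 mm high, on a flat washer of 66 mm), 72 mm above the table, on the unit's z axis. All pushing of the cap on the holder, up, down or in turning, the spring's included, must stay below 25 N.
- locked_cap (a point): Where the cap's origin is when locked: 89 mm above the table, 17 mm above the rim. The spring then pushes the cap up with 5 N, and 0.2 N more per mm pressed. Turned free, the spring lifts the cap to about 6 mm above this; 30 mm above it the lugs and the fuse are clear of the collar.
- catch_level (a point): Level of the ledges that hold the lugs down, 5 mm below the rim. Teeth block turning until the cap is pressed 2.5 to 12.5 mm down: this differs each time and cannot be seen. A hard stop lies 2 mm below the point where the teeth are cleared. Feel for it: the spring alone gives 6 to 8 N there, then force rises steeply. Ease off 0.7 mm, then turn.
- panel (a point): A point on the box's top, 70 mm to -y of the holder's axis. Fixed near it: a smaller round fuse holder (22 mm diameter, unit x -35, y -70 mm) and two terminals (x 20 and 45, y -82 mm), all 78 mm above the table at the top.
- rack: A fixed wooden rack block 75 mm (x) by 125 mm (y) by 50 mm high with two blind round holes in its top. Origin: centre of its underside, z up. The large hole is at y +26 mm; the hole at y -36 mm is 21 mm wide, too small for the cap.
- rack_hole0 (a point): Centre of the mouth of the large hole, level with the rack's top, 50 mm above the table. The hole is 41 mm wide and 44 mm deep. The cap is fully home when its flange lies on the rack's top, at any yaw.
- capacitor: Bystander: a blue capacitor, 25 mm diameter, 41 mm high, upright. Origin at its underside.
- screwdriver: Bystander: a screwdriver 170 mm long with an orange handle, lying on the table between the supply and the rack.
- screw_tin: Bystander: a small open aluminium tin, 34 mm wide, 16 mm high, on top of the supply. Origin at its underside.
- circuit_board: Bystander: a green circuit board 70 by 100 mm, parts up to 24 mm high, on the table.
- flux_bottle: Bystander: a white bottle 36 mm wide and 75 mm high. Origin at its underside.
- coil_former: Bystander: a copper ring 56 mm wide and 22 mm high, lying on the table. Origin at its underside.
Mind the look-alikes: they are no part of the job. Leave any blue or green look-alike of the cap alone.

How it is judged (in metres and radians):
On the way, in this order (a step that is already met when the one before it is completed fails the run):
1. the cap is pressed down at least 2 mm in its holder, still in its locked direction (z of cap in the frame of unit below 0.087 m and angle between the x axis of cap and the x axis of unit, either way round below 0.3 rad and horizontal distance between cap and unit below 0.006 m), for 0.1 s.
2. the cap is twisted to its exit slots, at least 59 degrees, still in the holder (angle between the x axis of cap and the x axis of unit, either way round above 1.03 rad and z of cap in the frame of unit below 0.101 m and horizontal distance between cap and unit below 0.006 m), for 0.1 s.
At the end, for the whole second after the job is handed in: The cap stands at rest in the rack's large hole, let go: its axis within 12 mm of the hole's, its flange within 3 mm of the rack's top, upright within 0.1 rad (horizontal distance between cap and rack_hole0 below 0.012 m and z of cap in the frame of rack_hole0 between -0.003 and 0.003 m and angle between cap's own z axis and vertical below 0.1 rad and linear speed of cap below 0.02 m/s and not (contact force between cap and the fingers above 0.05 N)); the robot touches nothing.
It fails at once if the cap and the bench supply press on each other with more than 25 N (contact force between cap and unit above 25 N).
It fails at once if the cap hits or presses the rack with more than 40 N (contact force between cap and rack above 40 N).
It fails at once if the cap drops into the rack: faster than 0.5 m/s, less than 50 mm above its seat (horizontal distance between cap and rack_hole0 below 0.03 m and z of cap in the frame of rack_hole0 below 0.05 m and linear speed of cap above 0.5 m/s).
It fails at once if a bystander is moved by more than 30 mm (distance of any of capacitor, screwdriver, screw_tin, circuit_board, flux_bottle, coil_former from where it was at the start of the episode above 0.03 m).
It also fails if it takes over 53 s, if anything falls off the work surface, if the arm or the gripper's body presses on something with over 40 N, if the wrist force passes 120 N, or if a joint passes its speed limit or range.

## Working session

There is one attempt and no reset: what is moved stays moved. The work goes in short steps, Python scripts to look and compute and a shell command to move; the robot and the scene stay as the last step left them, time stands still between calls to the robot, and variables do not carry over. Pictures are saved under pics/ and viewed, at most 10 in all, crops included, and the job is handed in when it is done.

```bash
mkdir -p pics
cat > h.py <<'E'
import numpy as np, cv2
from workcell import manip
def save(name,fn):
    c=manip.capture(name); cv2.imwrite('pics/'+fn,c['pixels'][:,:,::-1]); np.savez('pics/'+fn[:-4]+'.npz',**{k:np.array(v) for k,v in c.items()}); return c
def ray(c,u,v):
    K=np.array(c['camera_matrix']);R=np.array(c['R']);t=np.array(c['t'])
    d=R.T@np.linalg.solve(K,[u,v,1.]);return -R.T@t,d
def onz(c,u,v,z):
    o,d=ray(c,u,v);return o+d*(z-o[2])/d[2]
def proj(c,X):
    p=np.array(c['camera_matrix'])@(np.array(c['R'])@np.array(X)+np.array(c['t']));return p[:2]/p[2]
def wray(c,u,v,s):
    K=np.array(c['camera_matrix']);x=(u-K[0,2])/K[0,0];y=(v-K[1,2])/K[1,1];r=np.hypot(x,y)
    d=np.array([np.sin(r)*x/r,np.sin(r)*y/r,np.cos(r)]) if r>1e-9 else np.array([0,0,1.])
    T=np.array(c['T_tool_cam']);Rt=np.array(s['orientation'])
    return np.array(s['tcp_pos'])+Rt@T[:3,3],Rt@T[:3,:3]@d
def wonz(c,u,v,s,z):
    o,d=wray(c,u,v,s);return o+d*(z-o[2])/d[2]
E
python3 - <<'E'
from h import *
s=manip.observe();print(s['tcp_pos'],np.round(s['orientation'],3).tolist(),s['force'],s['grip_width'])
ims=[save(n,n+'0.png')['pixels'] for n in('scene','side','wrist')]
E
```

```text
[0.22395661 0.58295953 0.21385511] [[-0.933, 0.359, -0.0], [0.359, 0.933, -0.001], [-0.0, -0.001, -1.0]] [0.26155516 0.02204882 0.44156912] 0.09165447752410497
```

View pics/scene0.png

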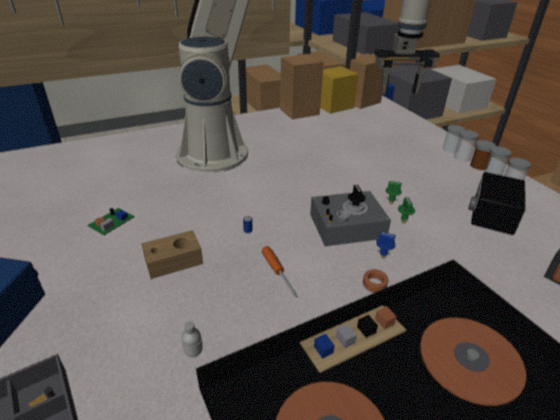

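View pics/side0.png

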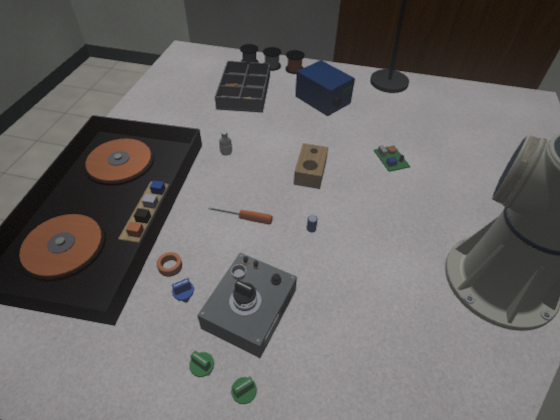

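View pics/wrist0.png

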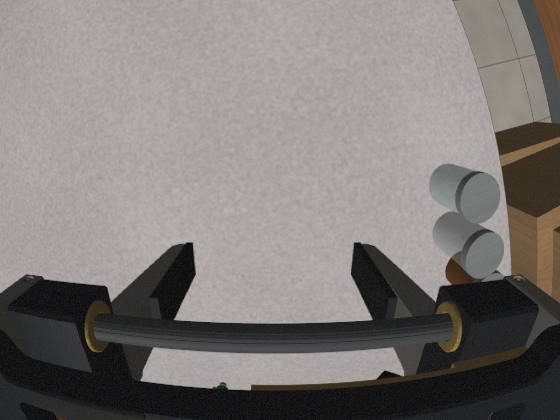

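Scene shows the supply at (350,217) with a black cap at (357,195), and the rack at (172,253). In the side view the cap is at (244,292) and the rack at (311,165). The wrist view shows only table.
Could be mistaken for the cap: green look-alikes at scene (394,190) and (406,208), the blue one at (386,243), the small black fuse holder at (326,200), and the black cube at (367,325). I choose the black one on the collar at (357,195).

Run:
```python
from h import *
a=cv2.imread('pics/scene0.png');b=cv2.imread('pics/side0.png')
f=lambda im,x,y,w,h:cv2.resize(im[y:y+h,x:x+w],(400,300),interpolation=cv2.INTER_CUBIC)
o=np.vstack([np.hstack([f(a,300,175,100,75),f(a,130,220,100,75)]),np.hstack([f(b,190,250,120,90),f(b,270,135,80,60)])])
cv2.imwrite('pics/crop1.png',o)
```

```text
(no output)
```

View pics/crop1.png

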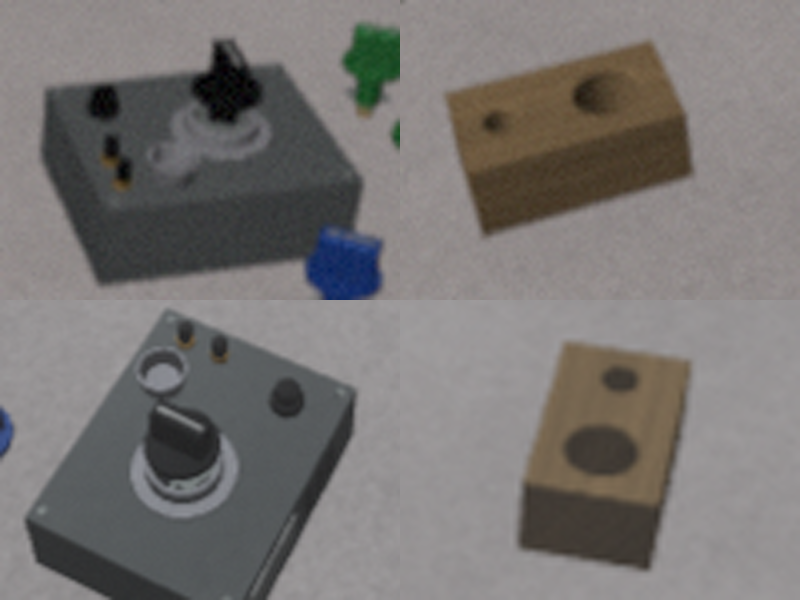

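The crop confirms the choice: a black cap with a white line on its bar sits on the collar and washer of the grey supply. The washer is at scene ≈(355,207) and side ≈(245,301), the large hole at scene (181,243) and side (310,165).

Run:
```python
from h import *
a=dict(np.load('pics/scene0.npz'));b=dict(np.load('pics/side0.npz'))
def P(n,ua,ub,z):
    A=onz(a,*ua,z)[:2] if ua else None;B=onz(b,*ub,z)[:2] if ub else None
    print(n,A,B)
P('washer',(355,207.5),(245.5,301.3),.061)
P('bartop',(357,187.5),(244.6,285.4),.120)
P('c1',(311.2,197.5),(296.5,276.4),.06)
P('c2',(327,227),(240.1,253.6),.06)
P('c3',(390,220.7),(199,315.4),.06)
P('bigfar',(369.5,192),None,.06)
P('hole',(181,243.2),(310.2,165),.05)
P('small',(154.2,250.5),(314,150.6),.05)
P('bar a',None,(190+158/3.333,250+108/3.333),.12)
P('bar b',None,(190+205/3.333,250+132/3.333),.12)
```

```text
washer [0.54603418 0.22575185] [0.54106616 0.2293417 ]
bartop [0.54106783 0.22675544] [0.54076989 0.22763945]
c1 [0.45775195 0.14291424] [0.45294325 0.14550245]
c2 [0.58823321 0.1174804 ] [0.58702368 0.11880218]
c3 [0.62873532 0.27617532] [0.62126355 0.28106511]
bigfar [0.49745954 0.30470219] None
hole [ 0.49459705 -0.22375803] [ 0.4911957  -0.22061338]
small [ 0.49576955 -0.28649495] [ 0.49197087 -0.28367246]
bar a None [0.55615788 0.22472717]
bar b None [0.52534808 0.2331737 ]
```

```bash
python3 -m crank '[[[0,0,-8,0,0,0,100],[0,0,0,-0.0389,-0.0275,0,100],[0,0,0,-0.0389,-0.0275,0,100],[0,0,0,-0.0389,-0.0275,0,100],[0,0,0,-0.0389,-0.0275,0,100],[0,0,0,-0.0389,-0.0275,0,100],[0,0,0,-0.0389,-0.0275,0,100],[0,0,0,-0.0389,-0.0275,0,100],[0,0,0,-0.0389,-0.0275,0,100],[0,0,0,-0.0389,-0.0275,0,100],[0,0,0,-0.0389,-0.0275,0,100],[0,0,0,0,0,0,100],[0,0,0,0,0,0,100]]]' 40
python3 - <<'E'
from h import *
s=manip.observe();c=save('wrist','wrist1.png')
print(s['tcp_pos'],np.round(s['orientation'],3).tolist(),s['joints'],s['force']);print(np.round(c['T_tool_cam'],3).tolist(),c['camera_matrix'])
T=np.array(c['T_tool_cam']);R=np.array(s['orientation'])
for X in([.541,.2275,.12],[.541,.2275,.061]):
    p=T[:3,:3].T@(R.T@(np.array(X)-s['tcp_pos'])-T[:3,3]);th=np.arctan2(np.hypot(p[0],p[1]),p[2]);K=np.array(c['camera_matrix'])
    print(K[:2,2]+K[0,0]*th*p[:2]/np.hypot(p[0],p[1]))
E
```

```text
t: 1.45
tcp_pos: [0.5414, 0.227, 0.2142]
orientation: [[-0.974, 0.228, -0.001], [0.228, 0.974, -0.0], [0.001, -0.0, -1.0]]
force: [-0.5, -0.0, 0.8]
grip_width: 0.0916
gripper_force: 0.0
[0.54139485 0.22704718 0.21417846] [[-0.974, 0.228, -0.001], [0.228, 0.974, -0.0], [0.001, -0.0, -1.0]] [ 2.25947188e+01  1.69211318e+01  9.83512630e+01  1.95408036e-02
  6.47736604e+01 -5.42557849e+01] [-0.50242101 -0.01684781  0.77497786]
[[-0.0, -0.963, -0.269, 0.077], [1.0, 0.0, -0.0, -0.0], [0.0, -0.269, 0.963, -0.17], [0.0, 0.0, 0.0, 1.0]] [[325.1922621    0.         272.88436598]
 [  0.         325.1922621  211.55162852]
 [  0.           0.           1.        ]]
[273.52318007 214.72671171]
[273.44532236 198.71541322]
```

View pics/wrist1.png

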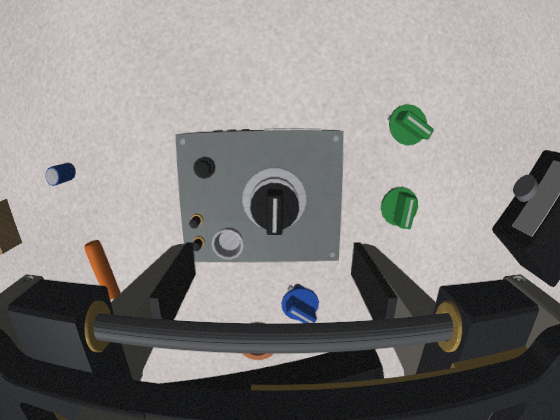

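The close view shows the cap under the gripper: white line from about (277,198) to (275,232), centre ≈(276,215), washer centre ≈(274,201). The bar is nearly aligned with the tool's x axis.

Run:
```python
from h import *
s=manip.observe();c=dict(np.load('pics/wrist1.npz'));im=cv2.imread('pics/wrist1.png')
g=cv2.cvtColor(im,cv2.COLOR_BGR2GRAY)[185:240,262:290]
m=(g>110).astype(np.uint8)
n,l,st,ce=cv2.connectedComponentsWithStats(m)
for i in range(1,n):
  if st[i,4]>15:
    print(st[i],ce[i]+[262,185]);
    y,x=np.nonzero(l==i);v=cv2.fitLine(np.c_[x,y].astype(np.float32),2,0,.01,.01).ravel();print(v)
A=wonz(c,277,198,s,.12);B=wonz(c,275.2,232,s,.12);print(A,B,(A+B)/2,np.degrees(np.arctan2(*(A-B)[1::-1])))
print('washer',wonz(c,274.5,200.5,s,.061))
q=[wonz(c,u,v,s,.06) for u,v in((177,134),(343,130),(339,261),(187,262))]
print(np.round(q,4)); print([np.degrees(np.arctan2(*(q[j]-q[i])[1::-1])) for i,j in((0,1),(3,2),(0,3),(1,2))])
```

```text
[ 10  14   5  34 135] [274.42962963 215.37777778]
[ 1.1540709e-02 -9.9993342e-01  1.2429629e+01  3.0377777e+01]
[  0  43  28  12 176] [275.13068182 235.4375    ]
[1.0000000e+00 6.8487236e-05 1.3130682e+01 5.0437500e+01]
[0.52683935 0.23446992 0.12      ] [0.55572644 0.22627967 0.12      ] [0.5412829 0.2303748 0.12     ] 164.17057872942877
washer [0.54239795 0.22899468 0.061     ]
[[0.4519 0.1482 0.06  ]
 [0.487  0.3123 0.06  ]
 [0.6255 0.283  0.06  ]
 [0.5891 0.1178 0.06  ]]
[np.float64(77.93966764330611), np.float64(77.55699317615704), np.float64(-12.481232710549648), np.float64(-11.925011243469793)]
```

```bash
python3 -m crank '[[[0,0,0,0,0.0012,0.03,100],[0,0,0,0,0,0.03,100],[0,0,0,0,0,0.03,100],[0,0,0,0,0,0.02,100],[0,0,0,0,0,0.007,100],[0,0,0,0,0,0,50],[0,0,0,0,0,0,0],[0,0,0,0,0,0,0],[0,0,0,0,0,0,0],[0,0,0,0,0,0,0],[0,0,0,0,0,0,0],[0,0,0,0,0,0,0]]]' 40
```

```text
t: 2.7
tcp_pos: [0.5416, 0.229, 0.0978]
orientation: [[-0.974, 0.225, 0.0], [0.225, 0.974, 0.0], [-0.0, 0.0, -1.0]]
force: [-0.2, 0.2, -0.4]
grip_width: 0.0378
gripper_force: 0.0
```

```bash
python3 -m crank '[[[0,0,0,0,0,0,0],[0,0,0,0,0,0,0],[0,0,0,0,0,0,0],[0,0,0,0,0,0,0],[0,0,0,0,0,0,0],[0,0,0,0,0,0,0],[0,0,0,0,0,0,0]]]'
```

```text
t: 3.4
tcp_pos: [0.5414, 0.2289, 0.0976]
orientation: [[-0.974, 0.225, -0.0], [0.225, 0.974, -0.0], [0.0, -0.0, -1.0]]
force: [-0.8, -2.4, 0.9]
grip_width: 0.0136
gripper_force: 40.0
```

```bash
python3 -m crank '[[[0,0,0,0,0,0.001,0],[0,0,0,0,0,0.001,0],[0,0,0,0,0,0,0],[0,0,0,0,0,0,0]]]'; python3 -m crank '[[[0,0,0,0,0,0.0007,0],[0,0,0,0,0,0,0],[0,0,0,0,0,0,0]]]'
```

```text
t: 3.8
tcp_pos: [0.5415, 0.2289, 0.0956]
orientation: [[-0.974, 0.225, -0.0], [0.225, 0.974, -0.0], [0.0, -0.0, -1.0]]
force: [-1.3, -2.6, 4.1]
grip_width: 0.0137
gripper_force: 40.0
t: 4.1
tcp_pos: [0.5415, 0.229, 0.0949]
orientation: [[-0.974, 0.225, -0.0], [0.225, 0.974, -0.0], [0.0, -0.0, -1.0]]
force: [-1.6, -3.4, 4.6]
grip_width: 0.0137
gripper_force: 40.0
```

```bash
python3 -m crank '[[[0,0,0,0.0001,-0.0007,0.0005,0],[0,0,0,0,0,0,0],[0,0,0,0,0,0,0]]]'|grep -E "pos|force"; python3 -m crank '[[[0,0,0,0,0,0.0007,0],[0,0,0,0,0,0,0],[0,0,0,0,0,0,0]]]'|grep -E "pos|force"
```

```text
tcp_pos: [0.5414, 0.2287, 0.0945]
force: [-0.7, 0.1, 5.2]
gripper_force: 40.0
tcp_pos: [0.5414, 0.2286, 0.0938]
force: [-0.7, 0.5, 4.3]
gripper_force: 40.0
```

```bash
python3 -m crank '[[[0,0,0,0,0,0.0007,0],[0,0,0,0,0,0,0],[0,0,0,0,0,0,0]]]'|grep -E "pos|force"
```

```text
tcp_pos: [0.5413, 0.2285, 0.093]
force: [-0.2, 1.3, 5.0]
gripper_force: 40.0
```

```bash
for i in 1; do python3 -m crank '[[[0,0,0,0,0,0.0007,0],[0,0,0,0,0,0,0]]]'|grep -E "pos|force"; done; python3 -m crank '[[[0,0,0,0,0,0.0007,0],[0,0,0,0,0,0,0]]]'|grep -E "pos|force"
```

```text
tcp_pos: [0.5413, 0.2285, 0.0923]
force: [-0.6, 1.8, 4.5]
gripper_force: 40.0
tcp_pos: [0.5414, 0.2285, 0.0917]
force: [-0.9, 0.1, 5.4]
gripper_force: 40.0
```

```bash
python3 -m crank '[[[0,0,0,0,0,0.0007,0],[0,0,0,0,0,0,0]]]'|grep -E "pos|force"
```

```text
tcp_pos: [0.5414, 0.2285, 0.091]
force: [-0.0, 1.1, 5.4]
gripper_force: 40.0
```

```bash
python3 -m crank '[[[0,0,0,0,0,0.0007,0],[0,0,0,0,0,0,0]]]'|grep -E "pos|force"
```

```text
tcp_pos: [0.5414, 0.2285, 0.0903]
force: [-0.4, 0.4, 5.3]
gripper_force: 40.0
```

```bash
python3 -m crank '[[[0,0,0,0,0,0.0007,0],[0,0,0,0,0,0,0]]]'|grep -E "pos|force"
```

```text
tcp_pos: [0.5414, 0.2286, 0.0896]
force: [-1.5, 1.7, 5.7]
gripper_force: 40.0
```

```bash
python3 -m crank '[[[0,0,0,0,0,0.0007,0],[0,0,0,0,0,0,0]]]'|grep -E "pos|force"
```

```text
tcp_pos: [0.5414, 0.2286, 0.0889]
force: [-0.8, 0.5, 5.8]
gripper_force: 40.0
```

```bash
python3 -m crank '[[[0,0,0,0,0,0.0007,0],[0,0,0,0,0,0,0]]]'|grep -E "pos|force"
```

```text
tcp_pos: [0.5414, 0.2285, 0.0882]
force: [0.2, 0.6, 5.4]
gripper_force: 40.0
```

```bash
python3 -m crank '[[[0,0,0,0,0,0.0007,0],[0,0,0,0,0,0,0]]]'|grep -E "pos|force"
```

```text
tcp_pos: [0.5414, 0.2285, 0.0875]
force: [-0.1, 0.1, 5.0]
gripper_force: 40.0
```

```bash
python3 -m crank '[[[0,0,0,0,0,0.0007,0],[0,0,0,0,0,0,0]]]'|grep -E "pos|force"
```

```text
tcp_pos: [0.5414, 0.2285, 0.0869]
force: [-0.7, 1.8, 5.8]
gripper_force: 40.0
```

```bash
python3 -m crank '[[[0,0,0,0,0,0.0007,0],[0,0,0,0,0,0,0]]]'|grep -E "pos|force"
```

```text
tcp_pos: [0.5414, 0.2285, 0.0862]
force: [0.4, 0.5, 6.2]
gripper_force: 40.0
```

```bash
python3 -m crank '[[[0,0,0,0,0,0.0007,0],[0,0,0,0,0,0,0]]]'|grep -E "pos|force"
```

```text
tcp_pos: [0.5414, 0.2285, 0.0855]
force: [-0.6, 0.3, 6.7]
gripper_force: 40.0
```

```bash
python3 -m crank '[[[0,0,0,0,0,0.0006,0],[0,0,0,0,0,0,0]]]'|grep -E "pos|force"
```

```text
tcp_pos: [0.5414, 0.2285, 0.0849]
force: [-0.5, 0.5, 6.5]
gripper_force: 40.0
```

```bash
python3 -m crank '[[[0,0,0,0,0,0.0005,0],[0,0,0,0,0,0,0]]]'|grep -E "pos|force"
```

```text
tcp_pos: [0.5414, 0.2285, 0.0844]
force: [-0.1, 0.8, 6.8]
gripper_force: 40.0
```

```bash
python3 -m crank '[[[0,0,0,0,0,0.0005,0],[0,0,0,0,0,0,0]]]'|grep -E "pos|force"
```

```text
tcp_pos: [0.5414, 0.2285, 0.0839]
force: [-0.4, 0.6, 5.7]
gripper_force: 40.0
```

```bash
python3 -m crank '[[[0,0,0,0,0,0.0004,0],[0,0,0,0,0,0,0]]]'|grep -E "pos|force"
```

```text
tcp_pos: [0.5414, 0.2285, 0.0835]
force: [-1.1, 0.9, 7.1]
gripper_force: 40.0
```

```bash
python3 -m crank '[[[0,0,0,0,0,0.0003,0],[0,0,0,0,0,0,0]]]'|grep -E "pos|force"
```

```text
tcp_pos: [0.5414, 0.2285, 0.0834]
force: [-1.8, -0.0, 9.2]
gripper_force: 40.0
```

```bash
python3 -m crank '[[[0,0,0,0,0,-0.0009,0],[0,0,0,0,0,0,0]]]'|grep -E "pos|force"
```

```text
tcp_pos: [0.5414, 0.2286, 0.0843]
force: [0.2, 0.9, 7.0]
gripper_force: 40.0
```

```bash
python3 -m crank '[[[0,0,-4,0,0,0,0],[0,0,-4,0,0,0,0],[0,0,-4,0,0,0,0],[0,0,0,0,0,0,0]]]'; python3 -c "
from workcell import manip;print(manip.observe()['moment'])"
```

```text
t: 8.8
tcp_pos: [0.5415, 0.2283, 0.0842]
orientation: [[-1.0, 0.015, 0.001], [0.015, 1.0, -0.0], [-0.001, -0.0, -1.0]]
force: [-1.0, -0.3, 6.3]
grip_width: 0.0137
gripper_force: 40.0
[0.01186189 0.07530989 0.00371529]
```

Turning freely, without torque. I continue to about 67°.

```bash
python3 -m crank '[[[0,0,-6,0,0,0,0],[0,0,-6,0,0,0,0],[0,0,-6,0,0,0,0],[0,0,-6,0,0,0,0],[0,0,-6,0,0,0,0],[0,0,0,0,0,0,0]]]'; python3 -c "
from workcell import manip;print(manip.observe()['moment'])"
```

```text
t: 9.4
tcp_pos: [0.5415, 0.2283, 0.0842]
orientation: [[-0.873, -0.488, 0.001], [-0.488, 0.873, -0.0], [-0.0, -0.0, -1.0]]
force: [-0.5, -0.8, 7.0]
grip_width: 0.0137
gripper_force: 40.0
[-0.00237023  0.01736724 -0.01434614]
```

```bash
python3 -m crank '[[[0,0,-6,0,0,0,0],[0,0,-6,0,0,0,0],[0,0,-6,0,0,0,0],[0,0,-6,0,0,0,0],[0,0,-2,0,0,0,0],[0,0,0,0,0,0,0],[0,0,0,0,0,0,0]]]'; python3 -c "
from workcell import manip;print(manip.observe()['moment'])"
```

```text
t: 10.1
tcp_pos: [0.5417, 0.2281, 0.0842]
orientation: [[-0.574, -0.819, 0.001], [-0.819, 0.574, -0.0], [-0.0, -0.001, -1.0]]
force: [0.3, -1.1, 7.5]
grip_width: 0.0136
gripper_force: 40.0
[-0.19900161 -0.03339185 -0.03130478]
```

```bash
python3 -m crank '[[[0,0,-1.5,0,0,0,0],[0,0,0,0,0,-0.003,0],[0,0,0,0,0,-0.003,0],[0,0,0,0,0,-0.003,0],[0,0,0,0,0,0,0]]]'|grep -E "pos|force"
```

```text
tcp_pos: [0.5416, 0.2281, 0.0933]
force: [0.8, -0.9, 4.3]
gripper_force: 40.0
```

```bash
python3 -m crank '[[[0,0,0,0,0,-0.002,0],[0,0,0,0,0,-0.002,0],[0,0,0,0,0,-0.001,0],[0,0,0,0,0,0,0]]]'|grep -E "pos|force"
```

```text
tcp_pos: [0.5415, 0.2283, 0.0981]
force: [1.7, -2.2, 3.8]
gripper_force: 40.0
```

```bash
python3 -m crank '[[[0,0,0,0,0,-0.001,0],[0,0,0,0,0,-0.001,0],[0,0,0,0,0,0,0]]]'|grep -E "pos|force"
```

```text
tcp_pos: [0.5414, 0.2283, 0.1]
force: [3.7, -2.9, 3.8]
gripper_force: 40.0
```

```bash
python3 -m crank '[[[0,0,0,0,-0.0007,-0.002,0],[0,0,0,0,0,-0.002,0],[0,0,0,0,0,-0.001,0],[0,0,0,0,0,0,0]]]'|grep -E "pos|force"
```

```text
tcp_pos: [0.5413, 0.228, 0.1046]
force: [0.9, -0.8, -0.6]
gripper_force: 40.0
```

```bash
python3 -m crank '[[[0,0,0,0,0,-0.003,0],[0,0,0,0,0,-0.003,0],[0,0,0,0,0,-0.003,0],[0,0,0,0,0,0,0]]]'|grep -E "pos|force"
```

```text
tcp_pos: [0.5419, 0.2282, 0.1144]
force: [0.1, -0.2, -1.4]
gripper_force: 40.0
```

```bash
python3 -m crank '[[[0,0,0,0,0,-0.01,0],[0,0,0,0,0,-0.02,0],[0,0,0,0,0,-0.02,0],[0,0,8,0,0,-0.02,0],[0,0,8,0,0,-0.01,0],[0,0,8,0,0,-0.005,0],[0,0,8,0,0,0,0],[0,0,8,0,0,0,0],[0,0,8,0,0,0,0],[0,0,8,0,0,0,0],[0,0,8,0,0,0,0],[0,0,8,0,0,0,0],[0,0,0,0,0,0,0]]]'
python3 - <<'E'
from h import *
s=manip.observe();R=np.array(s['orientation']);print(R.T@(np.array([.493-.06,-.222,.2])-s['tcp_pos']),R.T@(np.array([.493,-.222,.2])-s['tcp_pos']),s['joints'])
E
```

```text
t: 13.4
tcp_pos: [0.5418, 0.2281, 0.1995]
orientation: [[-0.963, 0.27, 0.0], [0.27, 0.963, 0.0], [-0.0, 0.0, -1.0]]
force: [-0.9, -0.9, -0.6]
grip_width: 0.014
gripper_force: 40.0
[-0.01652907 -0.46273217 -0.00062705] [-0.074309   -0.44656182 -0.00061123] [ 2.26782660e+01  1.77850206e+01  9.91476608e+01  7.37601230e-03
  6.30482014e+01 -5.16902141e+01]
```

```bash
python3 -m crank '[[[0,0,0,-0.0074,-0.0447,0,0],[0,0,0,-0.0074,-0.0447,0,0],[0,0,0,-0.0074,-0.0447,0,0],[0,0,0,-0.0074,-0.0447,0,0],[0,0,0,-0.0074,-0.0447,0,0],[0,0,0,-0.0074,-0.0447,0,0],[0,0,0,-0.0074,-0.0447,0,0],[0,0,0,-0.0074,-0.0447,0,0],[0,0,0,-0.0074,-0.0447,0,0],[0,0,0,-0.0074,-0.0446,0,0],[0,0,0,0,0,0,0],[0,0,0,0,0,0,0]]]'
python3 - <<'E'
from h import *
s=manip.observe();c=save('wrist','wrist2.png')
E
```

```text
t: 14.6
tcp_pos: [0.4932, -0.2231, 0.1991]
orientation: [[-0.964, 0.267, -0.0], [0.267, 0.964, 0.0], [0.0, 0.0, -1.0]]
force: [-0.5, 0.8, -0.0]
grip_width: 0.0138
gripper_force: 40.0
```

View pics/wrist2.png

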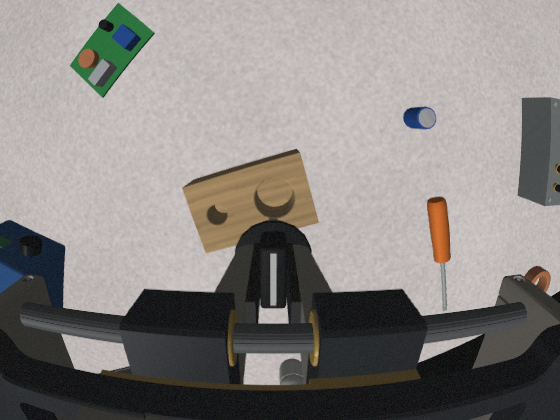

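The rack lies below the cap. The large hole's visible rim runs from left ≈(255,197) over the top ≈(274,177) to right ≈(294,196), and the small hole is at (217,214).

Run:
```python
from h import *
from scipy.optimize import least_squares
s=manip.observe();c=dict(np.load('pics/wrist2.npz'));im=cv2.imread('pics/wrist2.png')
print('corners',np.round([wonz(c,u,v,s,.05)[:2] for u,v in((183,188),(299,152),(318,222),(207,253))],4).tolist(),'small',wonz(c,217,214,s,.05))
g=cv2.GaussianBlur(cv2.cvtColor(im,cv2.COLOR_BGR2GRAY),(0,0),1).astype(float)
pts=[]
for a in np.radians(np.arange(180,361,10)):
    r=np.arange(12,28,.5);p=np.c_[274.5+r*np.cos(a),197+r*np.sin(a)]
    v=cv2.remap(g.astype(np.float32),p[:,0].astype(np.float32)[None],p[:,1].astype(np.float32)[None],1)[0]
    pts.append(p[np.argmax(np.diff(v))])
X=np.array([wonz(c,u,v,s,.05)[:2] for u,v in pts])
f=least_squares(lambda q:np.hypot(*(X-q).T)-.0205,[.493,-.222],loss='soft_l1',f_scale=.001);print(f.x,np.round(f.fun*1e3,1))
R=np.array(s['orientation']);print(R.T@(np.r_[f.x,.2]-s['tcp_pos']))
cv2.imwrite('pics/crop2.png',cv2.resize(im[140:260,170:330],(800,600),interpolation=cv2.INTER_CUBIC))
```

```text
corners [[0.4562, -0.3076], [0.4532, -0.1846], [0.5282, -0.1834], [0.5307, -0.3062]] small [ 0.49209153 -0.2816692   0.05      ]
[ 0.49050368 -0.22104983] [-1.1 -1.6 -0.5 -0.3  5.9  5.6  4.4  2.7  3.9 -8.  -7.8 -6.6 -1.4 -0.3
 -0.8  0.3  0.8  0.9  0.4]
[ 0.0030266   0.00024049 -0.00104545]
```

```bash
python3 -m crank '[[[0,0,0,0.002,0.0019,0.02,0],[0,0,0,0,0,0.03,0],[0,0,0,0,0,0.03,0],[0,0,0,0,0,0.01,0],[0,0,0,0,0,0.007,0],[0,0,0,0,0,0.007,0],[0,0,0,0,0,0,0]]]'|grep -E "pos|force"
```

```text
tcp_pos: [0.4924, -0.2198, 0.095]
force: [0.0, -0.0, -1.3]
gripper_force: 40.0
```

```bash
python3 -m crank '[[[0,0,0,0,0,0.005,0],[0,0,0,0,0,0.005,0],[0,0,0,0,0,0.005,0],[0,0,0,0,0,0.005,0],[0,0,0,0,0,0.005,0],[0,0,0,0,0,0,0]]]'|grep -E "pos|force"
```

```text
tcp_pos: [0.4917, -0.2199, 0.0691]
force: [0.5, 0.4, -0.6]
gripper_force: 40.0
```

Lugs inside, no contact. Now down to the flange seat.

```bash
python3 -m crank '[[[0,0,0,0,0,0.004,0],[0,0,0,0,0,0.003,0],[0,0,0,0,0,0.0015,0],[0,0,0,0,0,0,0]]]'|grep -E "pos|force"
```

```text
tcp_pos: [0.492, -0.22, 0.0611]
force: [-0.5, 0.9, -0.4]
gripper_force: 40.0
```

```bash
python3 -m crank '[[[0,0,0,0,0,0.001,0],[0,0,0,0,0,0,0],[0,0,0,0,0,0,0]]]'|grep -E "pos|force"
```

```text
tcp_pos: [0.4922, -0.2201, 0.0605]
force: [-0.6, -0.0, -0.7]
gripper_force: 40.0
```

```bash
python3 -m crank '[[[0,0,0,0,0,0.001,0],[0,0,0,0,0,0,0],[0,0,0,0,0,0,0]]]'|grep -E "pos|force"
```

```text
tcp_pos: [0.4921, -0.22, 0.0594]
force: [0.5, 0.0, -0.5]
gripper_force: 40.0
```

```bash
python3 -m crank '[[[0,0,0,0,0,0.0007,0],[0,0,0,0,0,0,0],[0,0,0,0,0,0,0]]]'|grep -E "pos|force"
```

```text
tcp_pos: [0.4921, -0.22, 0.0587]
force: [-0.1, 0.4, -2.1]
gripper_force: 40.0
```

```bash
python3 -m crank '[[[0,0,0,0,0,0.0005,0],[0,0,0,0,0,0,0],[0,0,0,0,0,0,0]]]'|grep -E "pos|force"
```

```text
tcp_pos: [0.4922, -0.2201, 0.0585]
force: [-1.4, -0.3, 5.5]
gripper_force: 40.0
```

Seated: force rises at TCP 0.0585, as expected. Next I release and rise.

```bash
python3 -m crank '[[[0,0,0,0,0,0,20],[0,0,0,0,0,0,35],[0,0,0,0,0,0,50],[0,0,0,0,0,0,60],[0,0,0,0,0,0,60],[0,0,0,0,0,0,60]]]'
python3 -m crank '[[[0,0,0,0,0,-0.01,60],[0,0,0,0,0,-0.03,60],[0,0,0,0,0,-0.04,60],[0,0,0,0,0,-0.04,60],[0,0,0,0,0,-0.02,60],[0,0,0,0,0,0,60],[0,0,0,0,0,0,60]]]'
python3 - <<'E'
from h import *
a=save('wrist','wrist3.png')['pixels'];b=save('side','side3.png')['pixels']
o=np.hstack([cv2.resize(a[130:310,180:360],(400,400)),cv2.resize(b[130:200,275:345],(400,400))]);cv2.imwrite('pics/crop3.png',o[:,:,::-1])
E
```

```text
t: 18.15
tcp_pos: [0.4921, -0.22, 0.0581]
orientation: [[-0.964, 0.267, -0.0], [0.267, 0.964, 0.0], [0.0, 0.0, -1.0]]
force: [0.3, -0.8, -0.3]
grip_width: 0.0545
gripper_force: 0.0
t: 18.85
tcp_pos: [0.4921, -0.22, 0.1986]
orientation: [[-0.964, 0.267, 0.001], [0.267, 0.964, -0.0], [-0.001, -0.0, -1.0]]
force: [-0.2, -0.6, 0.1]
grip_width: 0.0552
gripper_force: 0.0
```

View pics/crop3.png

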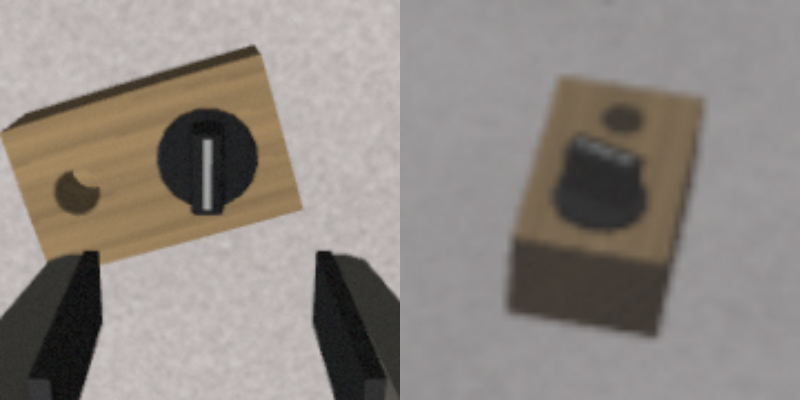

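The cap stands upright, with its flange flat on the rack (crop (207,160)) and covering the large hole. The gripper is clear of it.

```bash
python3 -c "
from workcell import manip;print(manip.job_done())"
```

```text
the job is handed in; nothing more can be done
None
```

The cap is out of the supply, seated upright in the rack's large hole and released, and the job was handed in at about 19 s; the hand-in call returned no verdict.

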